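# Lift a waffle cup out of its open mould onto the cooling tray

### The arm

A 7-joint arm with a two-finger parallel gripper is mounted at the origin on the work surface. World frame = base frame: x ahead of the robot, y to its left, z up, the work surface at z = 0. Lengths are in m, angles in rad, forces in N, time in s.
With the tool pointing down it reaches from about 0.35 to 0.775 m from the base axis. Payload 3.1 kg.
Tool frame: the origin (TCP) lies at the very end of the fingers, on their centre line; the grasp point (between the pads) lies 19 mm behind it; z points along the fingers, y is the line along which they close (so a half turn about z gives the same grasp; the last joint's range is limited). The gripper opens to 85 mm and grips with 20 to 120 N. Pads are 22 mm wide; open, the fingers measure 114 mm over their backs; the gripper's body (76 mm by 85 mm) begins 54 mm behind the grasp point. The pads swing forward as they close: fully open they stand 13 mm farther back than shut.
Start: joints at [1.188, 0.311, 0.014, 1.512, -0.004, 1.319, -0.027], TCP at [0.184, -0.518, 0.231] pointing down, gripper open.
Joint ranges: [-2.7, 2.7], [-0.3, 1.91], [-1.27, 1.3], [0.12, 2.57], [-1.44, 4.58], [0.2, 2.03], [-3.05, 3.05]. Speed limits (rad/s): [2.79, 2.79, 3.14, 3.14, 3.14, 3.14, 3.14].

### API

Orientations are given as a 3x3 rotation matrix whose columns are the frame's x, y, z axes.
In Python, from plant import sensors, viewer, bot gives the robot as it stands. The module is installed in compiled form; this text tells all that it offers.
- The arm moves only by the shell command python3 -m handwheel 'ROWS' [FORCE]. ROWS is a JSON object of lists of equal length, an entry for each row: "dp": the shift along the tool's x, y, z normalised to -1 to 1, where 1 is 0.2 m, a list of three; "twist": the turn, a rotation vector about the tool's x, y, z normalised to -1 to 1, where 1 is 90 degrees, a list of three; "jaw": the opening, from 0 (shut) to 1 (fully open). A call has exactly 8 rows; each row is the pose to reach, as a shift and turn from the pose commanded when the call began, along the tool's axes at that moment; what a row does not reach only later rows make up. A row lasts 1/12 s, in which the tool goes at most 41.7 mm and 7.16 degrees, less where a joint would pass 70% of its speed; a pose out of reach is approached as far as the arm can. A call with a number of a shift or a turn outside -1 to 1 is refused whole. A call with a gripper value outside its range is refused whole. The fingers move at their own pace and stop on an object; FORCE is the grip in N (left out, the last holds). Time passes only in rows, so rows that repeat a pose let the fingers close, or fill a call up. It gives the time, the measured TCP pose, the force, the opening and the grip force at its end, in the units of the state.
- sensors.get_state(): the state, without advancing time (a new reading comes with each control period).
- viewer.capture(name): name is "scene" or "top" or "wrist"; returns the picture (384x512x3 uint8, blue, green, red); there is no depth.
- viewer.camera_info(name): a dict with "fx", "fy", "cx", "cy" (pixels), "k1" (the pictures are not rectified: a ray, as slopes to the right and down, at radius r is drawn at 1 + k1 r^2 times it, then the intrinsics apply), "rvec" (rotation vector, rad) and "tvec" (3), from world to camera coordinates, as OpenCV has them; the wrist camera has in their place "hand_eye" (4x4, takes a point from camera to tool coordinates, whose origin is the TCP and whose axes are the flange's). Camera axes: x right, y down, z forward; pixel columns grow to the right and rows downward; lengths in m; the calibration is good to about 2 mm. A picture is of the moment at which its call begins: read the wrist's pose just before it. camera_info takes no time and is no camera call.
- bot.sign_off(): hands the job in; it is judged then, once.
The state is a dict: "time_s": time; "q": joint angles; "qd": joint speeds; "effort": joint torques, N m; "tcp_pos": TCP position; "tool_rot": TCP orientation; "contact_force": force on the tool from outside, world axes, zero at the start; "torque": the same for the moment, N m; "gripper_width": finger opening in m; "grip_force": force on a finger pad.
Only numpy, scipy, OpenCV 4.12 (cv2) and the standard library are available. Lean on these libraries where they do the work, as an engineer would, in place of code of your own. Each camera call takes 0.05 s, during which the arm holds its last target. There are 200 camera calls.

### The job

Take the crisp waffle cup out of the open mould and stand it upright in the middle of the bare red mat on the cooling tray. Set it down gently rather than dropping it, and leave the two finished cups and the sauce bottle where they are.

Things in the scene. Friction and masses are not known exactly. Their poses are not given: they have to be found in the camera images.
- cup: the crisp waffle cup in the mould: tan, rigid, hollow, open at the top, about 45 g. Round: foot 38 mm across, 56 mm across at 34 mm height, then almost straight (58 mm at the rim), 72 mm tall, wall 4 mm. Origin: centre of its underside; z up through its mouth. Its upper 38 mm stand free above the mould's top face and can be held there across the outside.
- mould: waffle-cup mould, dark cast metal, fixed. Block 150 x 150 mm, top face 46 mm above the counter, cavity in its centre. Origin: centre of its underside, below the cavity's axis; own -x is the front, facing roughly to the robot, z up. Lid locked open, does not move: plate 130 wide, 140 long, hinged at the back (own x +85, height 58 mm), leaning forward over the cavity to own x +33, height 193 mm.
- cavity (a point): centre of the cavity's mouth, level with the mould's top face. The cavity is round and tapered, 60 mm across here, 34 mm deep, about 2 mm of play round the cup. Raised straight up over 30 mm the cup meets the lid's plug: after the first 20 mm draw it towards the mould's front as well; the taper leaves room.
- plug_end (a point): middle of the end face of the blunt plug (48 mm across at the lid, 30 mm at its end) that sticks out of the lid towards the cavity; the face spans 107 to 135 mm above the counter. A gripper coming straight down strikes plug and handle: come from the front, tilted 35 to 45 degrees, fingers at the cup's left and right (own y of the mould).
- lid_handle_end (a point): end of the lid's black handle, 22 mm thick, which goes on from the lid's upper edge in the same slope, almost above the cavity, 279 mm above the counter. Fixed; nothing to operate.
- tray: aluminium cooling tray, fixed, 140 mm (own x) by 380 mm (own y), rim 14 mm high, floor 4 mm thick. Three places in a row along its own y, at -120, 0 and +120 mm, about: two hold finished cups, the third has the bare mat. Origin: centre of its underside.
- mat: bare round red mat in the tray's free place, fixed, 84 mm across, 3 mm thick; its top is 7 mm above the counter. Origin: centre of its underside.
- done_a: a finished waffle cup standing on the tray, same shape as the cup in the mould; origin at the centre of its underside. To be left alone.
- done_b: the other finished waffle cup standing on the tray; origin at the centre of its underside. To be left alone.
- sauce_red: red-brown squeeze bottle, 54 mm across, 175 mm tall, standing beyond the gap between mould and tray; origin at the centre of its underside. To be left alone.
Not all that is in view belongs to the job. Several things have the shape of the mat; the one meant has the colours described above.

How it is judged:
On the way:
1. the cup is lifted clear out of the mould: its foot is above the mould's top face, upright within about 30 degrees (z of cup in the frame of mould above 0.05 m and angle between cup's own z axis and vertical below 0.55 rad), for 0.1 s.
At the end, for the whole second after the job is handed in: The cup stands on the red mat, upright (within 0.1 rad), its centre within 20 mm of the mat's centre, at rest; the finished cups are within 15 mm and the sauce bottle within 20 mm of where they stood, all upright (horizontal distance between cup and mat below 0.02 m and z of cup in the frame of mat between 0 and 0.007 m and angle between each of cup, done_a, done_b, sauce_red's own z axis and vertical below 0.1 rad and linear speed of cup below 0.02 m/s and distance of each of done_a, done_b from where it was at the start of the episode below 0.015 m and distance of sauce_red from where it was at the start of the episode below 0.02 m); the robot touches nothing.
It fails at once if the cup is dropped or thrown: it moves faster than 0.6 m/s (a fall of about 18 mm) with no finger on it (linear speed of cup above 0.6 m/s and contact force between cup and the fingers below 0.05 N).
It fails at once if a finished cup is knocked over or pushed away (more than 30 mm) (distance of any of done_a, done_b from where it was at the start of the episode above 0.03 m).
It fails at once if a sauce bottle is pushed away or knocked over (more than 40 mm) (distance of sauce_red from where it was at the start of the episode above 0.04 m).
It also fails if it takes over 40 s, if anything falls off the work surface, if the arm or the gripper's body presses on something with over 40 N, if the wrist force passes 120 N, or if a joint passes its speed limit or range.

## Working session

There is one attempt and no reset: what is moved stays moved. The work goes in short steps, Python scripts to look and compute and a shell command to move; the robot and the scene stay as the last step left them, time stands still between calls to the robot, and variables do not carry over. Pictures are saved under pics/ and viewed, at most 12 in all, crops included, and the job is handed in when it is done.

```bash
mkdir -p pics
python3 - <<'E'
from plant import sensors, viewer
import cv2, numpy as np
for n in ("scene","top"):
    cv2.imwrite(f"pics/{n}0.png", viewer.capture(n)); print(n,viewer.camera_info(n))
print(viewer.camera_info("wrist")); s=sensors.get_state(); print(s["time_s"],s["tcp_pos"],s["tool_rot"])
a=cv2.imread("pics/scene0.png")
E
```

```text
scene {'fx': 427.07729774062705, 'fy': 427.07729774062705, 'cx': 255.6961300827949, 'cy': 194.93875178192977, 'k1': -0.08269840665338396, 'rvec': array([ 0.84453202, -2.64636095,  0.91081523]), 'tvec': array([0.4739601 , 0.45767453, 1.05579348])}
top {'fx': 373.88761019188485, 'fy': 373.88761019188485, 'cx': 256.1083744946288, 'cy': 193.90630384083062, 'k1': -0.07306855678351079, 'rvec': array([ 2.17307542, -2.15401662,  0.12982846]), 'tvec': array([-0.10711695,  0.66888241,  1.07668657])}
{'fx': 330.34794079562545, 'fy': 330.34794079562545, 'cx': 253.99567208536192, 'cy': 193.262388763912, 'k1': -0.054485012061960256, 'hand_eye': array([[ 5.55518215e-04, -9.55609958e-01, -2.94634178e-01,
         7.47801835e-02],
       [ 9.99999766e-01,  4.13592108e-04,  5.44014780e-04,
        -2.87299005e-04],
       [-3.98007571e-04, -2.94634411e-01,  9.55609965e-01,
        -1.42221063e-01],
       [ 0.00000000e+00,  0.00000000e+00,  0.00000000e+00,
         1.00000000e+00]])}
0.1 [ 0.18364599 -0.51773473  0.23032413] [[ 9.42446612e-01  3.34355738e-01 -7.90252423e-04]
 [ 3.34356663e-01 -9.42444485e-01  2.00376200e-03]
 [-7.47997163e-05 -2.15266487e-03 -9.99997680e-01]]
```

View pics/scene0.png

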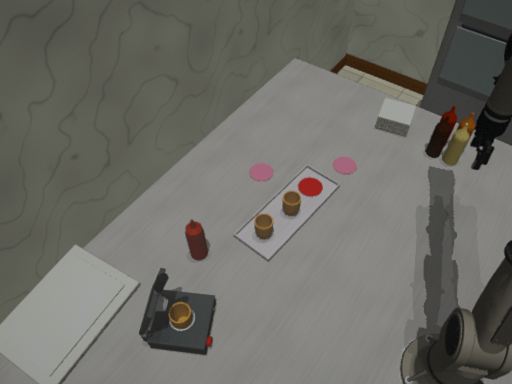

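View pics/top0.png

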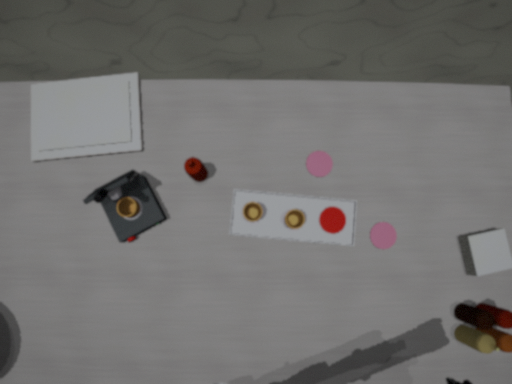

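The red mat candidates are the red disc inside the tray (scene 310,187 / top 333,220) and the pink discs outside it (scene 262,172 and 344,165 / top 319,163 and 383,235). The red one on the tray fits. The cup in the mould is at scene (180,316) / top (128,207), the finished cups are at top (253,212) and (294,219), and the bottle is at top (196,169).

```bash
cat > h.py <<'E'
import numpy as np, cv2
from plant import viewer, sensors
def ray(n, uv, st=None):
    c=viewer.camera_info(n); K=np.array([[c['fx'],0,c['cx']],[0,c['fy'],c['cy']],[0,0,1]])
    p=cv2.undistortPoints(np.array([[uv]],float),K,np.array([c['k1'],0,0,0]))[0,0]
    d=np.array([p[0],p[1],1.])
    if n=='wrist':
        R=np.array(st['tool_rot']);H=c['hand_eye']
        return R@H[:3,3]+np.array(st['tcp_pos']), R@H[:3,:3]@d
    R=cv2.Rodrigues(c['rvec'])[0]; return -R.T@c['tvec'], R.T@d
def plane(n,uv,z,st=None):
    o,d=ray(n,uv,st); return o+d*(z-o[2])/d[2]
def tri(rays):
    A=[];b=[]
    for o,d in rays:
        d=d/np.linalg.norm(d);P=np.eye(3)-np.outer(d,d);A.append(P);b.append(P@o)
    A=np.vstack(A);b=np.hstack(b); x=np.linalg.lstsq(A,b,rcond=None)[0]
    return x, np.linalg.norm(A@x-b)*1000
E
python3 - <<'E'
from h import *
np.set_printoptions(precision=4,suppress=True)
S=cv2.imread('pics/scene0.png');T=cv2.imread('pics/top0.png')
def red(im,c):
    i=im.astype(int);m=((i[...,2]>150)&(i[...,1]<60)&(i[...,0]<60)).astype('uint8')
    n,l,s,ce=cv2.connectedComponentsWithStats(m)
    k=min(range(1,n),key=lambda k:np.hypot(*(ce[k]-c))+ (1e3 if s[k,4]<60 else 0));return ce[k]
a,b=red(S,(310,187)),red(T,(333,220));print('mat',a,b,tri([ray('scene',a),ray('top',b)]),plane('top',b,.007))
for nm,p,q in [('cup rim',(180,312),(128,207)),('a',(264,221),(253,212)),('b',(291.5,197),(294,218.5)),('bottle top',(192,222),(192,163))]:
    print(nm,tri([ray('scene',p),ray('top',q)]))
for q in [(102,201),(148,172),(166,215),(124,241)]: print('mould',plane('top',q,.046))
for q in [(234,191),(354,200),(352,244),(232,235)]: print('tray',plane('top',q,.014))
def crop(im,x,y,w,h,f): return cv2.resize(im[y:y+h,x:x+w],(w*f,h*f),interpolation=cv2.INTER_CUBIC)
a=crop(S,130,260,100,100,4);b=crop(T,80,160,100,100,4)
c=crop(S,260,150,100,50,4);d=crop(T,300,190,100,50,4)
cv2.imwrite('pics/crop.png',np.vstack([np.hstack([a,b]),np.hstack([c,d])]))
E
```

```text
Traceback (most recent call last):
ValueError: min() iterable argument is empty
```

```bash
cat > m.py <<'E'
from h import *
np.set_printoptions(precision=4,suppress=True)
S=cv2.imread('pics/scene0.png');T=cv2.imread('pics/top0.png')
def red(im,c):
    p=im[c[1],c[0]].astype(int); print(p)
    m=(np.abs(im.astype(int)-p).max(2)<35).astype('uint8')
    n,l,s,ce=cv2.connectedComponentsWithStats(m);return ce[l[c[1],c[0]]]
a,b=red(S,(310,187)),red(T,(333,220));print('mat',a,b,tri([ray('scene',a),ray('top',b)]),plane('top',b,.007))
for nm,p,q in [('cup rim',(180,312),(128,207)),('a',(264,221),(253,212)),('b',(291.5,197),(294,218.5)),('bottle top',(192,222),(192,163))]:
    print(nm,tri([ray('scene',p),ray('top',q)]))
for q in [(102,201),(148,172),(166,215),(124,241)]: print('mould',plane('top',q,.046))
for q in [(234,191),(354,200),(352,244),(232,235)]: print('tray',plane('top',q,.014))
def crop(im,x,y,w,h,f): return cv2.resize(im[y:y+h,x:x+w],(w*f,h*f),interpolation=cv2.INTER_CUBIC)
a=crop(S,130,260,100,100,4);b=crop(T,80,160,100,100,4)
c=crop(S,260,150,100,50,4);d=crop(T,300,190,100,50,4)
cv2.imwrite('pics/crop.png',np.vstack([np.hstack([a,b]),np.hstack([c,d])]))
E
python3 m.py
```

```text
[ 32  37 153]
[ 23  28 148]
mat [309.9137 186.5774] [332.2704 219.6646] (array([ 0.5977, -0.3352,  0.0028]), np.float64(1.928671768454904)) [ 0.5963 -0.335   0.007 ]
cup rim (array([0.6261, 0.2709, 0.0755]), np.float64(3.478506321701074))
a (array([ 0.6153, -0.0915,  0.0714]), np.float64(3.0045157129798348))
b (array([ 0.596 , -0.2097,  0.0783]), np.float64(1.0084618847867888))
bottle top (array([0.7404, 0.074 , 0.1575]), np.float64(3.3655693073599258))
mould [0.6434 0.3596 0.046 ]
mould [0.7322 0.2238 0.046 ]
mould [0.6038 0.1646 0.046 ]
mould [0.5257 0.2871 0.046 ]
tray [ 0.681  -0.0337  0.014 ]
tray [ 0.6566 -0.4015  0.014 ]
tray [ 0.5227 -0.3928  0.014 ]
tray [ 0.5473 -0.0297  0.014 ]
```

View pics/crop.png

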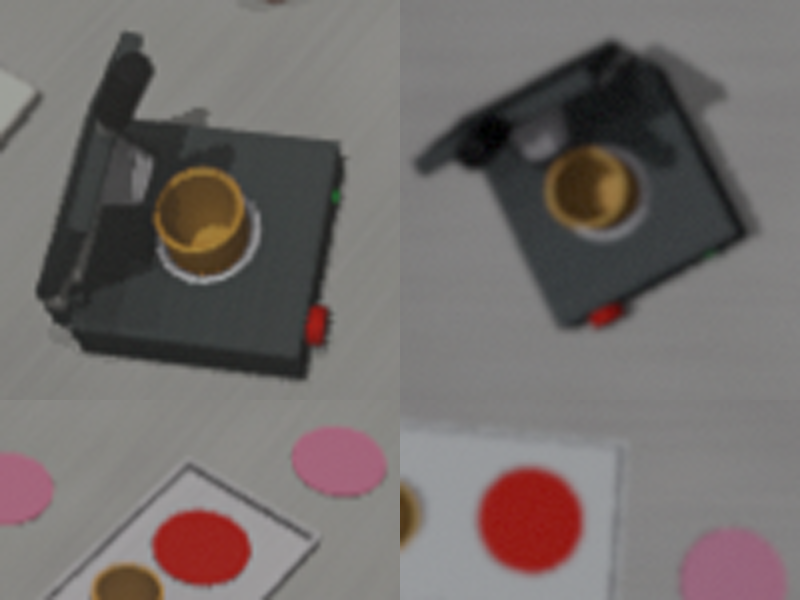

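The crop confirms the tray's disc is the only red one; the two pink ones are outside the tray. The mould's front, with the red knob, faces lower right in the scene view, so its own +x is at a yaw of roughly 30–33°. I'll plan the move to a standoff in front.

```bash
cat > pl.py <<'E'
from h import *
from scipy.spatial.transform import Rotation as Ro
np.set_printoptions(precision=4,suppress=True)
def pose(yaw,tilt):
    y,t=np.radians([yaw,tilt]); f=np.array([np.cos(y),np.sin(y),0]);u=np.array([0,0,1.])
    z=f*np.sin(t)-u*np.cos(t); Y=np.array([np.sin(y),-np.cos(y),0]); return np.c_[np.cross(Y,z),Y,z]
def go(p,R,p0=None,R0=None):
    s=sensors.get_state()
    p0=np.array(s['tcp_pos']) if p0 is None else p0; R0=np.array(s['tool_rot']) if R0 is None else R0
    d=R0.T@(np.array(p)-p0)/.2; w=Ro.from_matrix(R0.T@R).as_rotvec()/(np.pi/2)
    print('dp',d.round(3),'twist',w.round(3)); return p,R
E
python3 - <<'E'
from pl import *
for q in [(127.1,206.4)]: print(plane('top',q,.084), plane('scene',(179.7,312.4),.084))
R=pose(31,40); c=np.array([.626,.271,.072])
print(R[:,2]); t=c-R[:,2]*.16
print(t); go(t,R)
s=sensors.get_state(); p0=np.array(s['tcp_pos']);R0=np.array(s['tool_rot'])
E
```

```text
[0.6251 0.2693 0.084 ] [0.6248 0.2751 0.084 ]
[ 0.551   0.3311 -0.766 ]
[0.5378 0.218  0.1946]
dp [ 2.899 -2.875  0.185] twist [ 0.043  0.443 -0.123]
```

```bash
R='{"dp":[[0.1,-0.1,0],[0.22,-0.22,0],[0.35,-0.35,0],[0.48,-0.48,0],[0.61,-0.61,0],[0.74,-0.74,0],[0.87,-0.87,0],[0.95,-0.95,0]],"twist":[[0,0,0],[0,0,0],[0,0,0],[0,0,0],[0,0,0],[0,0,0],[0,0,0],[0,0,0]],"jaw":[1,1,1,1,1,1,1,1]}'; true
python3 -m handwheel '{"dp":[[0.1,-0.1,0],[0.22,-0.22,0],[0.35,-0.35,0],[0.48,-0.48,0],[0.61,-0.61,0],[0.74,-0.74,0],[0.87,-0.87,0],[0.95,-0.95,0]],"twist":[[0,0,0],[0,0,0],[0,0,0],[0,0,0],[0,0,0],[0,0,0],[0,0,0],[0,0,0]],"jaw":[1,1,1,1,1,1,1,1]}'
python3 -m handwheel '{"dp":[[0.1,-0.1,0],[0.22,-0.22,0],[0.35,-0.35,0],[0.48,-0.48,0],[0.61,-0.61,0],[0.74,-0.74,0],[0.87,-0.87,0],[0.95,-0.95,0]],"twist":[[0,0,0],[0,0,0],[0,0,0],[0,0,0],[0,0,0],[0,0,0],[0,0,0],[0,0,0]],"jaw":[1,1,1,1,1,1,1,1]}'
python3 - <<'E'
from pl import *
R=pose(31,40); c=np.array([.626,.271,.072])
go(c-R[:,2]*.16,R)
E
```

```text
time_s: 0.77
tcp_pos: [0.3008, -0.2714, 0.231]
tool_rot: [[0.941, 0.339, 0.0], [0.339, -0.941, 0.002], [0.001, -0.002, -1.0]]
contact_force: [-0.2, 0.0, -0.1]
gripper_width: 0.0854
grip_force: 0.0
time_s: 1.43
tcp_pos: [0.4157, -0.0288, 0.2313]
tool_rot: [[0.941, 0.339, 0.001], [0.339, -0.941, 0.002], [0.001, -0.001, -1.0]]
contact_force: [0.2, 0.1, 0.0]
gripper_width: 0.0854
grip_force: 0.0
dp [ 0.992 -0.954  0.186] twist [ 0.043  0.442 -0.12 ]
```

```bash
python3 -m handwheel '{"dp":[[0.12,-0.12,0],[0.26,-0.26,0.02],[0.4,-0.4,0.05],[0.55,-0.53,0.08],[0.7,-0.67,0.12],[0.85,-0.8,0.15],[0.94,-0.9,0.18],[0.99,-0.95,0.19]],"twist":[[0.004,0.044,-0.01],[0.01,0.11,-0.03],[0.016,0.17,-0.045],[0.022,0.23,-0.06],[0.028,0.29,-0.08],[0.034,0.35,-0.1],[0.04,0.41,-0.11],[0.043,0.442,-0.12]],"jaw":[1,1,1,1,1,1,1,1]}'
python3 - <<'E'
from pl import *
s=sensors.get_state();im=viewer.capture('wrist')
import pickle; pickle.dump(s,open('w1.pkl','wb'));cv2.imwrite('pics/w1.png',im)
print(s['tcp_pos'],s['qd'])
E
```

```text
time_s: 2.1
tcp_pos: [0.5354, 0.2147, 0.191]
tool_rot: [[0.657, 0.516, 0.549], [0.396, -0.857, 0.331], [0.641, 0.0, -0.768]]
contact_force: [-0.2, 0.9, -0.6]
gripper_width: 0.0851
grip_force: 0.0
[0.5354 0.2147 0.191 ] [ 0.0807  0.1949 -0.2954  0.3043 -0.7962 -0.9686  0.9011]
```

View pics/w1.png

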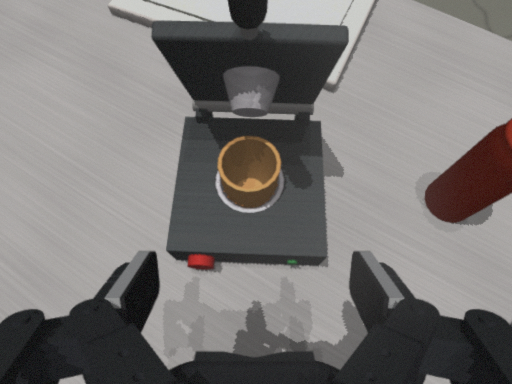

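Wrist view: the cup's rim is centred near (249,162), the cavity ring near (250,181), and the mould's front top corners are at (170,250) and (325,256). The path from the front is free. Next, fit the rim, ring and corners.

Run:
```python
from pl import *
s=sensors.get_state();im=viewer.capture('wrist');cv2.imwrite('pics/w2.png',im)
print(s['tcp_pos'],np.abs(s['qd']).max())
q=[(170,250),(325,256),(322,121),(187,117)]
P=[plane('wrist',u,.046,s) for u in q]; print(np.array(P),'ctr',np.mean(P,0))
for a,b,o in [(1,0,0),(2,3,0),(0,3,90),(1,2,90)]:
    d=P[b]-P[a]; print('yaw', np.degrees(np.arctan2(d[1],d[0]))-(90 if o==0 else 0),np.linalg.norm(d))
hsv=cv2.cvtColor(im,cv2.COLOR_BGR2HSV)
m=cv2.inRange(hsv,(8,110,40),(25,255,255)); m[:,:150]=0;m[:,340:]=0;m[300:]=0
n,l,st,ce=cv2.connectedComponentsWithStats(m);k=1+st[1:,4].argmax();print(st[k])
ys,xs=np.where(l==k); 
top=np.array([(x,ys[xs==x].min()) for x in np.unique(xs)])
# far half of the rim: fit the circle at z: r=.029
from scipy.optimize import least_squares
x0,x1=top[:,0].min(),top[:,0].max(); t=top[(top[:,0]>x0+3)&(top[:,0]<x1-3)]
def res(v,z): 
    return [np.hypot(*(plane('wrist',u,z,s)[:2]-v[:2]))-v[2] for u in t]
for z in (.08,.084,.088):
    r=least_squares(res,[.626,.271,.029],args=(z,)); print('rim',z,r.x,r.cost)
a=plane('wrist',(x0,165),.084,s);b=plane('wrist',(x1,165),.084,s);print('mid',(a+b)/2,np.linalg.norm(a-b))
# ring outer: left 216, right 284, bottom 211
print('ring L/R',(plane('wrist',(216,181),.046,s)+plane('wrist',(284,181),.046,s))/2,'bottom',plane('wrist',(250,211),.046,s))
print('top-cam tri', tri([ray('top',(127.1,206.4)),ray('scene',(179.7,312.4)),ray('wrist',(249.5,162),s)]))
```

```text
[0.534  0.215  0.1892] 0.20030366711974512
[[0.5231 0.2997 0.046 ]
 [0.5922 0.1748 0.046 ]
 [0.7231 0.2435 0.046 ]
 [0.6513 0.3724 0.046 ]] ctr [0.6224 0.2726 0.046 ]
yaw 28.961388155198705 0.1428184737903162
yaw 29.10988335339121 0.14760807606037504
yaw 29.56387910416538 0.14736891116827852
yaw 27.705297173563583 0.14777883438456899
[ 219  133   64   72 3459]
rim 0.08 [0.6246 0.2746 0.03  ] 3.7890155932276987e-06
rim 0.084 [0.6228 0.2734 0.0296] 3.6761260918716373e-06Traceback (most recent call last):
  File "<stdin>", line 19, in <module>
    return func(*args, **kwargs)
    result = trf(vector_fun.fun, vector_fun.jac, x0, f0, J0, lb, ub, ftol, xtol,
                 gtol, max_nfev, x_scale, loss_function, tr_solver,
                 tr_options.copy(), verbose, callback=callback_wrapped)
    return trf_no_bounds(
        fun, jac, x0, f0, J0, ftol, xtol, gtol, max_nfev, x_scale,
        loss_function, tr_solver, tr_options, verbose, callback=callback)
    J = jac(x)
    self._update_jac()
    ~~~~~~~~~~~~~~~~^^
    self.J = self.jac_wrapped(xp_copy(self.x), f0=self.f)
             
[... 526 characters left out ...]
   ^^^
    df = [f_eval - f0 for f_eval in f_evals]
                                    ^^^^^^^
    f = np.atleast_1d(self.fun(x, *self.args, **self.kwargs))
                      ~~~~~~~~^^^^^^^^^^^^^^^^^^^^^^^^^^^^^^
    return np.atleast_1d(self.fun(x))
                         ~~~~~~~~^^^
    return self.f(x, *self.args, **self.kwargs)
           ~~~~~~^^^^^^^^^^^^^^^^^^^^^^^^^^^^^^
  File "<stdin>", line 17, in res
  File "h.py", line 12, in plane
    o,d=ray(n,uv,st); return o+d*(z-o[2])/d[2]
        ~~~^^^^^^^^^
  File "h.py", line 4, in ray
    c=viewer.camera_info(n); K=np.array([[c['fx'],0,c['cx']],[0,c['fy'],c['cy']],[0,0,1]])
ValueError: time passes only in moves, steps and waits
```

```bash
sed -i 's/c=viewer.camera_info(n); K/c=CI(n); K/; s/^def ray/import functools\nCI=functools.cache(viewer.camera_info)\ndef ray/' h.py
python3 - <<'E'
from pl import *
import pickle
s=sensors.get_state(); print(s['tcp_pos'],s['time_s'])
print('tri', tri([ray('top',(127.1,206.4)),ray('scene',(179.7,312.4)),ray('wrist',(250.5,161),s)]))
R=pose(29,40);g=np.array([.6235,.2725,.073])+R[:,2]*.022
print(g); a=g-R[:,2]*.08; go(a,R); go(g,R,a,R)
E
```

```text
[0.5346 0.2134 0.1899] 2.2
tri (array([0.6268, 0.273 , 0.0771]), np.float64(2.1309117859799978))
[0.6359 0.2794 0.0561]
dp [ 0.037 -0.03   0.5  ] twist [-0.015  0.005  0.016]
dp [0.  0.  0.4] twist [0. 0. 0.]
```

```bash
python3 -m handwheel '{"dp":[[0.01,-0.01,0.06],[0.02,-0.015,0.15],[0.03,-0.02,0.24],[0.037,-0.03,0.33],[0.037,-0.03,0.41],[0.037,-0.03,0.47],[0.037,-0.03,0.5],[0.037,-0.03,0.5]],"twist":[[-0.004,0.001,0.004],[-0.008,0.003,0.008],[-0.012,0.005,0.012],[-0.015,0.005,0.016],[-0.015,0.005,0.016],[-0.015,0.005,0.016],[-0.015,0.005,0.016],[-0.015,0.005,0.016]],"jaw":[1,1,1,1,1,1,1,1]}'
python3 - <<'E'
from pl import *
s=sensors.get_state();im=viewer.capture('wrist');cv2.imwrite('pics/w3.png',im)
R=pose(29,40);g=np.array([.6235,.2725,.073])+R[:,2]*.022
go(g,R)
hsv=cv2.cvtColor(im,cv2.COLOR_BGR2HSV)
m=cv2.inRange(hsv,(8,110,40),(25,255,255)); m[:,:130]=0;m[:,380:]=0
n,l,st,ce=cv2.connectedComponentsWithStats(m);k=1+st[1:,4].argmax();x,y,w,h,_=st[k];print(st[k])
row=y+h*0.3
a=plane('wrist',(x,row),.084,s);b=plane('wrist',(x+w,row),.084,s);print((a+b)/2,np.linalg.norm(a-b), 'lateral mm',1000*np.array(s['tool_rot']).T@((a+b)/2-g), 'far rim',plane('wrist',(x+w/2,y),.084,s))
E
```

```text
time_s: 2.87
tcp_pos: [0.5851, 0.2503, 0.1242]
tool_rot: [[0.681, 0.486, 0.548], [0.363, -0.874, 0.324], [0.636, -0.022, -0.771]]
contact_force: [0.2, 0.7, -0.1]
gripper_width: 0.0855
grip_force: 0.0
dp [0.009 0.012 0.442] twist [-0.011  0.006 -0.007]
[ 210  158   88   94 6309]
[0.631  0.2773 0.084 ] 0.05750496969701255 lateral mm [ 13.6788  -1.1476 -24.7974] far rim [0.6493 0.2873 0.084 ]
```

View pics/w3.png

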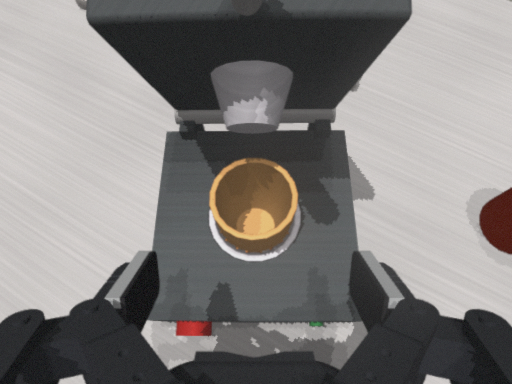

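The cup (rim 210–298 px, centred at 254) lies midway between the fingers (about 256), and the mould's edges are square to the gripper. Advance and close.

```bash
python3 -m handwheel '{"dp":[[0.002,0.003,0.05],[0.004,0.006,0.12],[0.006,0.008,0.2],[0.008,0.01,0.28],[0.009,0.012,0.35],[0.009,0.012,0.4],[0.009,0.012,0.44],[0.009,0.012,0.44]],"twist":[[-0.003,0.002,-0.002],[-0.006,0.003,-0.004],[-0.011,0.006,-0.007],[-0.011,0.006,-0.007],[-0.011,0.006,-0.007],[-0.011,0.006,-0.007],[-0.011,0.006,-0.007],[-0.011,0.006,-0.007]],"jaw":[1,1,1,1,1,1,1,1]}'
python3 -m handwheel '{"dp":[[0,0,0],[0,0,0],[0,0,0],[0,0,0],[0,0,0],[0,0,0],[0,0,0],[0,0,0]],"twist":[[0,0,0],[0,0,0],[0,0,0],[0,0,0],[0,0,0],[0,0,0],[0,0,0],[0,0,0]],"jaw":[0.9,0.8,0.7,0.6,0.5,0.5,0.5,0.5]}' 30
python3 - <<'E'
from pl import *
s=sensors.get_state();im=viewer.capture('wrist');cv2.imwrite('pics/w4.png',im);print(s['contact_force'])
R=np.array(s['tool_rot']);p=np.array(s['tcp_pos']); R1=pose(29,40); print(p,R)
go(p+[0,0,.02],R1)
f=R1[:,2].copy();f[2]=0;f/=np.linalg.norm(f)
go(p+[0,0,.05]-f*.025,R1); go(p+[0,0,.09]-f*.08,R1)
E
```

```text
time_s: 3.58
tcp_pos: [0.6414, 0.2786, 0.0701]
tool_rot: [[0.688, 0.487, 0.538], [0.38, -0.873, 0.306], [0.618, -0.006, -0.786]]
contact_force: [-0.1, -0.2, 0.1]
gripper_width: 0.0854
grip_force: 0.0
time_s: 4.25
tcp_pos: [0.6406, 0.279, 0.0711]
tool_rot: [[0.687, 0.488, 0.538], [0.38, -0.873, 0.306], [0.619, -0.006, -0.785]]
contact_force: [-3.2, -0.3, 4.3]
gripper_width: 0.0557
grip_force: 32.0
[-3.194  -0.307   4.2605]
[0.6406 0.279  0.0711] [[ 0.6871  0.4878  0.5384]
 [ 0.3799 -0.8729  0.306 ]
 [ 0.6193 -0.0057 -0.7852]]
dp [ 0.062 -0.    -0.079] twist [-0.004  0.019 -0.001]
dp [ 0.057 -0.002 -0.274] twist [-0.004  0.019 -0.001]
dp [-0.036 -0.004 -0.601] twist [-0.004  0.019 -0.001]
```

View pics/w4.png

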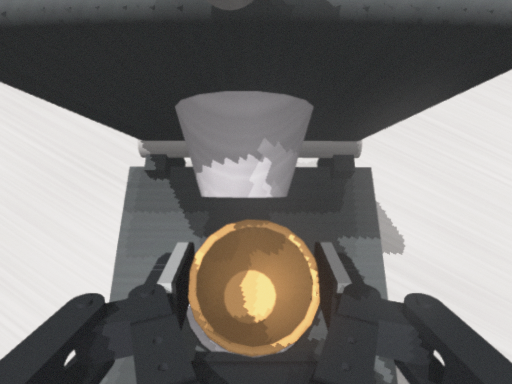

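Run:
```python
from pl import *
s=sensors.get_state();print(s['q'].round(3) if hasattr(s['q'],'round') else s['q'],s['effort'],s['contact_force'],s['torque'],s['grip_force'])
```

```text
[-0.636  0.457  0.3    2.002 -1.439  0.199 -0.106] [  0.3681 -35.9235   3.1956 -17.4783  -0.5237  -0.5265   0.0141] [-2.7295  0.1263  5.0862] [-0.1968  0.5297  0.0796] 32.01570590159463
```

Joints 5 and 6 sit at their limits, so the grip is on the cup's upper part, but it is firm (55.7 mm, 32 N). Lift 20 mm and check.

```bash
python3 -m handwheel '{"dp":[[0.008,0,-0.01],[0.016,0,-0.02],[0.024,0,-0.03],[0.032,0,-0.04],[0.04,0,-0.05],[0.05,0,-0.063],[0.06,0,-0.077],[0.062,0,-0.079]],"twist":[[0,0,0],[0,0,0],[0,0,0],[0,0,0],[0,0,0],[0,0,0],[0,0,0],[0,0,0]],"jaw":[0.5,0.5,0.5,0.5,0.5,0.5,0.5,0.5]}' 35
python3 - <<'E'
from pl import *
s=sensors.get_state();print(np.array(s['q']).round(3),np.array(s['tcp_pos']))
E
```

```text
time_s: 4.97
tcp_pos: [0.6408, 0.2786, 0.0912]
tool_rot: [[0.687, 0.488, 0.539], [0.38, -0.873, 0.305], [0.619, -0.005, -0.785]]
contact_force: [-0.6, -0.6, -1.1]
gripper_width: 0.0556
grip_force: 37.0
[-0.718  0.432  0.403  1.991 -1.279  0.243 -0.28 ] [0.6408 0.2786 0.0912]
```

```bash
python3 -m handwheel '{"dp":[[0.004,0,-0.029],[0.006,0,-0.072],[0.002,0,-0.132],[-0.016,0,-0.197],[-0.04,0,-0.273],[-0.07,0,-0.348],[-0.097,0,-0.426],[-0.128,0,-0.483]],"twist":[[0,0,0],[0,0,0],[0,0,0],[0,0,0],[0,0,0],[0,0,0],[0,0,0],[0,0,0]],"jaw":[0.5,0.5,0.5,0.5,0.5,0.5,0.5,0.5]}'
python3 - <<'E'
from pl import *
s=sensors.get_state();print(np.array(s['q']).round(3),np.array(s['tcp_pos']))
cv2.imwrite('pics/w5.png',viewer.capture('wrist'))
sc=viewer.capture('scene');cv2.imwrite('pics/s5.png',sc)
cv2.imwrite('pics/c5.png',np.hstack([cv2.imread('pics/w5.png')[150:384,100:400],cv2.resize(sc[220:376,110:310],(300,234))]))
E
```

```text
time_s: 5.63
tcp_pos: [0.5704, 0.2388, 0.1513]
tool_rot: [[0.688, 0.487, 0.538], [0.38, -0.873, 0.306], [0.619, -0.006, -0.785]]
contact_force: [-0.0, 0.0, -0.6]
gripper_width: 0.0552
grip_force: 37.1
[-0.953  0.197  0.657  2.141 -0.923  0.283 -0.586] [0.5704 0.2388 0.1513]
```

View pics/c5.png

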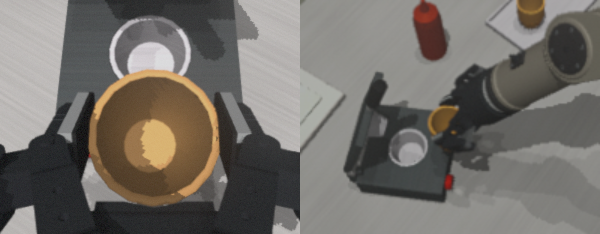

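The wrist and scene views show the cup upright, clear of the mould and seated between the pads exactly as at the grasp (the rim's pixels haven't moved). Plan the transport in front of the tray.

```bash
cat > tr.py <<'E'
from pl import *
W=[((.53,.06,.2),20),((.52,-.13,.2),7),((.54,-.31,.19),-5)]
s=sensors.get_state();p=np.array(s['tcp_pos']);R=np.array(s['tool_rot'])
print(np.array(s['q']).round(3))
for w,y in W:
    q=pose(y,38.3); go(np.array(w),q,p,R); p,R=np.array(w),q
E
python3 tr.py
```

```text
[-0.953  0.197  0.657  2.142 -0.925  0.283 -0.583]
dp [-0.325  0.681 -0.573] twist [-0.066  0.001  0.077]
dp [-0.292  0.876 -0.23 ] twist [-0.09  -0.     0.113]
dp [-0.039  0.905  0.033] twist [-0.083  0.     0.105]
```

```bash
python3 -m handwheel '{"dp":[[-0.02,0.04,-0.03],[-0.05,0.11,-0.09],[-0.1,0.2,-0.17],[-0.15,0.31,-0.26],[-0.2,0.42,-0.35],[-0.25,0.53,-0.44],[-0.3,0.62,-0.52],[-0.325,0.68,-0.573]],"twist":[[-0.004,0,0.005],[-0.01,0,0.012],[-0.02,0,0.023],[-0.03,0,0.035],[-0.04,0,0.047],[-0.05,0,0.06],[-0.06,0,0.07],[-0.066,0,0.077]],"jaw":[0.5,0.5,0.5,0.5,0.5,0.5,0.5,0.5]}'
python3 -m handwheel '{"dp":[[-0.02,0.07,-0.02],[-0.06,0.18,-0.05],[-0.1,0.3,-0.08],[-0.14,0.43,-0.11],[-0.18,0.56,-0.14],[-0.23,0.69,-0.18],[-0.27,0.8,-0.21],[-0.292,0.876,-0.23]],"twist":[[-0.007,0,0.009],[-0.018,0,0.023],[-0.03,0,0.039],[-0.044,0,0.055],[-0.058,0,0.072],[-0.07,0,0.089],[-0.082,0,0.103],[-0.09,0,0.113]],"jaw":[0.5,0.5,0.5,0.5,0.5,0.5,0.5,0.5]}'
python3 - <<'E'
from pl import *
s=sensors.get_state();print(np.array(s['q']).round(3)); go(np.array([.54,-.31,.19]),pose(-5,38.3))
E
```

```text
time_s: 6.4
tcp_pos: [0.5307, 0.0576, 0.2001]
tool_rot: [[0.739, 0.339, 0.582], [0.267, -0.941, 0.209], [0.619, 0.001, -0.786]]
contact_force: [0.1, 0.8, -0.5]
gripper_width: 0.0554
grip_force: 37.1
time_s: 7.07
tcp_pos: [0.5209, -0.1328, 0.2001]
tool_rot: [[0.78, 0.117, 0.615], [0.094, -0.993, 0.07], [0.619, 0.004, -0.785]]
contact_force: [-0.4, -0.5, -0.4]
gripper_width: 0.0552
grip_force: 37.1
[-0.868 -0.178  1.222  2.22  -0.359  0.413 -0.764]
dp [-0.041  0.891  0.036] twist [-0.079  0.     0.104]
```

Joint 3 is nearing its range, so I'll turn the heading back towards radial.

Run:
```python
from pl import *
go(np.array([.52,-.17,.2]),pose(-22,38.3))
```

```text
dp [-0.021  0.184 -0.016] twist [-0.196  0.     0.252]
```

```bash
python3 -m handwheel '{"dp":[[0,0.02,0],[0,0.05,0],[-0.005,0.08,-0.005],[-0.01,0.11,-0.01],[-0.015,0.14,-0.01],[-0.02,0.17,-0.015],[-0.02,0.184,-0.016],[-0.02,0.184,-0.016]],"twist":[[-0.02,0,0.025],[-0.05,0,0.065],[-0.085,0,0.11],[-0.12,0,0.155],[-0.15,0,0.195],[-0.18,0,0.23],[-0.196,0,0.252],[-0.196,0,0.252]],"jaw":[0.5,0.5,0.5,0.5,0.5,0.5,0.5,0.5]}'
python3 - <<'E'
from pl import *
s=sensors.get_state();print(np.array(s['q']).round(3)); go(np.array([.53,-.31,.19]),pose(-30,38.3))
E
```

```text
time_s: 7.73
tcp_pos: [0.5202, -0.1665, 0.1989]
tool_rot: [[0.732, -0.367, 0.574], [-0.289, -0.93, -0.227], [0.617, 0.0, -0.787]]
contact_force: [0.1, -0.1, 0.1]
gripper_width: 0.0555
grip_force: 37.2
[-0.231 -0.07   0.425  2.234  0.416  0.34  -2.092]
dp [0.215 0.649 0.226] twist [-0.058  0.002  0.074]
```

```bash
python3 -m handwheel '{"dp":[[0.015,0.05,0.015],[0.04,0.13,0.04],[0.07,0.22,0.07],[0.1,0.32,0.11],[0.135,0.42,0.145],[0.17,0.52,0.18],[0.2,0.6,0.21],[0.215,0.65,0.226]],"twist":[[0,0,0],[0,0,0],[-0.005,0,0.007],[-0.01,0,0.013],[-0.015,0,0.02],[-0.02,0,0.025],[-0.025,0,0.03],[-0.025,0,0.032]],"jaw":[0.5,0.5,0.5,0.5,0.5,0.5,0.5,0.5]}'
python3 - <<'E'
from pl import *
s=sensors.get_state();print(np.array(s['q']).round(3))
im=viewer.capture('wrist');cv2.imwrite('pics/w6.png',im)
# mat from the wrist camera
m=((im[...,2].astype(int)>110)&(im[...,1]<70)).astype('uint8')
n,l,st,ce=cv2.connectedComponentsWithStats(m)
for k in range(1,n):
    if st[k,4]>300: print(st[k],ce[k],plane('wrist',ce[k],.007,s))
R=np.array(s['tool_rot']);yaw=np.degrees(np.arctan2(R[1,2],R[0,2]));print('yaw',yaw)
for y in (yaw,-15):
  Y=np.radians(y);f=np.array([np.cos(Y),np.sin(Y)])
  go(np.r_[np.array([.597,-.335])+.018*f,.066+.05],pose(y,38.3))
E
```

```text
time_s: 8.4
tcp_pos: [0.5309, -0.3121, 0.1905]
tool_rot: [[0.712, -0.425, 0.559], [-0.333, -0.905, -0.263], [0.618, 0.001, -0.786]]
contact_force: [0.5, -0.3, 0.3]
gripper_width: 0.0557
grip_force: 37.2
[-0.059  0.114  0.651  2.101 -0.483  0.318 -1.032]
[ 208  188   76   47 2068] [243.6973 208.1359] [ 0.6121 -0.3383  0.007 ]
yaw -25.223608154777228
dp [ 0.111 -0.051  0.563] twist [0.002 0.001 0.   ]
dp [ 0.11  -0.067  0.562] twist [ 0.072  0.001 -0.089]
```

View pics/w6.png

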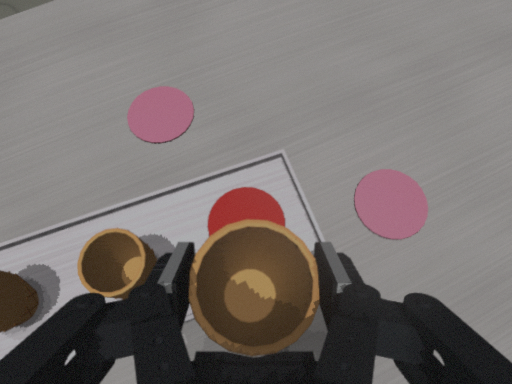

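The wrist view shows the cup hanging in front of the red mat (visible at 208–284, 188–235), with the finished cups at left (115,262) and (8,300). Fit the mat's visible arc and descend.

```bash
cat > mat.py <<'E'
from pl import *
from scipy.optimize import least_squares
import sys
s=sensors.get_state();im=cv2.imread(sys.argv[1])
m=((im[...,2].astype(int)>110)&(im[...,1]<70)).astype('uint8')
n,l,st,ce=cv2.connectedComponentsWithStats(m);k=1+st[1:,4].argmax();ys,xs=np.where(l==k)
t=[(x,ys[xs==x].min()-.5) for x in range(xs.min()+2,xs.max()-1)]
P=np.array([plane('wrist',u,.007,s)[:2] for u in t])
r=least_squares(lambda v:np.hypot(*(P-v[:2]).T)-.042,[.597,-.335]);print(r.x,np.abs(r.fun).max())
r=least_squares(lambda v:np.hypot(*(P-v[:2]).T)-v[2],[.597,-.335,.042]);print(r.x)
E
python3 mat.py pics/w6.png
```

```text
[ 0.5944 -0.3358] 0.0012566787142993738
[ 0.5962 -0.3366  0.0403]
```

```bash
python3 -m handwheel '{"dp":[[0.01,-0.005,0.05],[0.025,-0.01,0.12],[0.04,-0.02,0.2],[0.055,-0.03,0.29],[0.07,-0.035,0.38],[0.09,-0.045,0.46],[0.105,-0.05,0.53],[0.11,-0.051,0.56]],"twist":[[0,0,0],[0,0,0],[0,0,0],[0,0,0],[0,0,0],[0,0,0],[0,0,0],[0,0,0]],"jaw":[0.5,0.5,0.5,0.5,0.5,0.5,0.5,0.5]}'
python3 - <<'E'
from pl import *
s=sensors.get_state();print(np.array(s['q']).round(3))
R=np.array(s['tool_rot']);y=np.degrees(np.arctan2(R[1,2],R[0,2]));f=R[:2,2]/np.linalg.norm(R[:2,2])
g=np.r_[np.array([.5965,-.3355])+.018*f,.070]; print(y,g); go(g,pose(y,38.3)); go(g,R); 
for n in ('scene','top'): cv2.imwrite(f'pics/{n}7.png',viewer.capture(n))
E
```

```text
time_s: 9.12
tcp_pos: [0.6142, -0.3357, 0.1139]
tool_rot: [[0.715, -0.421, 0.559], [-0.332, -0.907, -0.259], [0.616, -0.001, -0.788]]
contact_force: [0.7, -0.6, -0.7]
gripper_width: 0.0553
grip_force: 37.2
[ 0.194  0.39   0.374  1.969 -0.919  0.223 -0.665]
-24.848808805620944 [ 0.6128 -0.3431  0.07  ]
dp [-0.128  0.036  0.179] twist [ 0.     0.003 -0.001]
dp [-0.128  0.036  0.179] twist [0. 0. 0.]
```

```bash
python3 -m handwheel '{"dp":[[-0.01,0.005,0.015],[-0.02,0.01,0.03],[-0.04,0.015,0.055],[-0.06,0.02,0.08],[-0.075,0.025,0.105],[-0.09,0.03,0.125],[-0.1,0.036,0.14],[-0.1,0.036,0.14]],"twist":[[0,0,0],[0,0,0],[0,0,0],[0,0,0],[0,0,0],[0,0,0],[0,0,0],[0,0,0]],"jaw":[0.5,0.5,0.5,0.5,0.5,0.5,0.5,0.5]}'
python3 - <<'E'
from pl import *
s=sensors.get_state();print(np.array(s['q']).round(3))
R=np.array(s['tool_rot']);y=np.degrees(np.arctan2(R[1,2],R[0,2]));f=R[:2,2]/np.linalg.norm(R[:2,2])
p=np.array(s['tcp_pos']); o=np.r_[f*-.018,-.059]; print(y,'foot',p+o)
a=cv2.resize(viewer.capture('scene')[140:220,260:340],(480,480),interpolation=cv2.INTER_CUBIC)
b=viewer.capture('wrist')[150:384,100:400]
cv2.imwrite('pics/c8.png',np.hstack([a,np.vstack([b,np.zeros((246,300,3),'uint8')])]))
E
```

```text
time_s: 9.88
tcp_pos: [0.6108, -0.3438, 0.0817]
tool_rot: [[0.713, -0.423, 0.559], [-0.333, -0.906, -0.261], [0.617, -0.0, -0.787]]
contact_force: [0.6, 0.3, -0.6]
gripper_width: 0.0553
grip_force: 37.2
[ 0.217  0.447  0.371  1.991 -1.304  0.204 -0.278]
-25.003694415251076 foot [ 0.5945 -0.3362  0.0227]
```

View pics/c8.png

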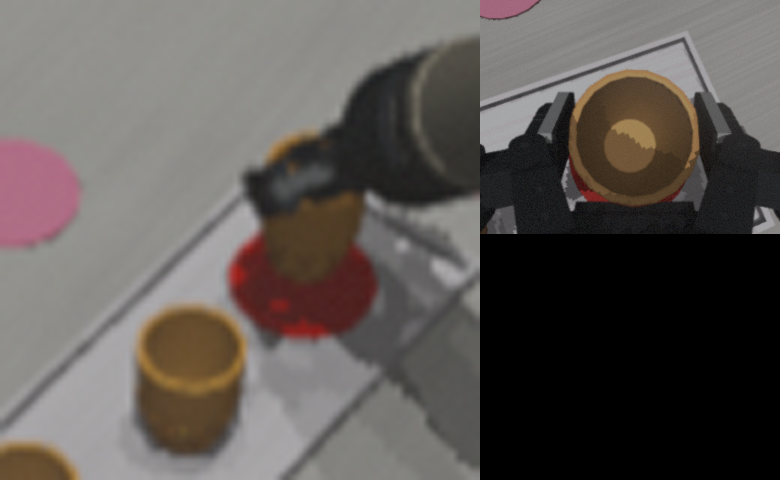

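The cup hangs over the mat's centre, about 15 mm up. I'll ease the tilt by 3° to stay off the joint limits and lower it.

```bash
cat > low.py <<'E'
from pl import *
import sys
s=sensors.get_state();print(np.array(s['q']).round(3))
R=np.array(s['tool_rot']);p=np.array(s['tcp_pos']);y=np.degrees(np.arctan2(R[1,2],R[0,2]))
o=pose(0,38.3).T@np.array([-.018,0,-.059]); print('tilt',np.degrees(np.arccos(-R[2,2])),'yaw',y,'foot',p+R@o,s['contact_force'],s['gripper_width'])
z,t=map(float,sys.argv[1:3]); R1=pose(y,t); go(np.array([.5965,-.3355,z])-R1@o,R1)
E
python3 low.py .010 35.5
```

```text
[ 0.217  0.447  0.371  1.99  -1.302  0.204 -0.279]
tilt 38.19708197459927 yaw -24.953798629975974 foot [ 0.5952 -0.3362  0.0236] [-0.1886 -0.3066 -1.243 ] 0.05529359724061345
dp [-0.031 -0.006  0.069] twist [-0.   -0.03 -0.  ]
```

```bash
python3 -m handwheel '{"dp":[[-0.004,0,0.008],[-0.008,0,0.016],[-0.012,-0.002,0.026],[-0.017,-0.003,0.037],[-0.022,-0.004,0.049],[-0.027,-0.005,0.06],[-0.031,-0.006,0.069],[-0.031,-0.006,0.069]],"twist":[[0,-0.004,0],[0,-0.008,0],[0,-0.012,0],[0,-0.017,0],[0,-0.022,0],[0,-0.026,0],[0,-0.03,0],[0,-0.03,0]],"jaw":[0.5,0.5,0.5,0.5,0.5,0.5,0.5,0.5]}'
python3 low.py .006 35.5
```

```text
time_s: 10.65
tcp_pos: [0.6159, -0.344, 0.0669]
tool_rot: [[0.739, -0.421, 0.526], [-0.343, -0.907, -0.244], [0.58, 0.0, -0.815]]
contact_force: [0.8, 0.4, -0.1]
gripper_width: 0.0555
grip_force: 37.2
[ 0.139  0.5    0.474  1.949 -1.186  0.273 -0.425]
tilt 35.42247720997688 yaw -24.91661238831085 foot [ 0.5969 -0.3352  0.0089] [ 0.7841  0.4123 -0.1467] 0.05552936039168104
dp [-0.01   0.002  0.011] twist [-0.     0.001  0.   ]
```

```bash
python3 -m handwheel '{"dp":[[-0.001,0,0.002],[-0.003,0,0.004],[-0.004,0,0.006],[-0.006,0,0.008],[-0.008,0,0.01],[-0.009,0,0.012],[-0.009,0,0.012],[-0.009,0,0.012]],"twist":[[0,0,0],[0,0,0],[0,0,0],[0,0,0],[0,0,0],[0,0,0],[0,0,0],[0,0,0]],"jaw":[0.5,0.5,0.5,0.5,0.5,0.5,0.5,0.5]}'
python3 low.py .003 35.5
```

```text
time_s: 11.32
tcp_pos: [0.6162, -0.3446, 0.0658]
tool_rot: [[0.737, -0.422, 0.528], [-0.344, -0.907, -0.245], [0.582, -0.001, -0.813]]
contact_force: [-2.5, 0.7, 5.5]
gripper_width: 0.0556
grip_force: 37.9
[ 0.149  0.5    0.462  1.951 -1.204  0.266 -0.406]
tilt 35.60372118894798 yaw -24.898558436962333 foot [ 0.5974 -0.3358  0.0077] [-2.5155  0.7355  5.4941] 0.055594192257566726
dp [-0.017  0.     0.017] twist [-0.    -0.001 -0.001]
```

Touchdown felt (5.5 N upwards at foot height 7.7 mm). Open slowly.

```bash
python3 -m handwheel '{"dp":[[0,0,0],[0,0,0],[0,0,0],[0,0,0],[0,0,0],[0,0,0],[0,0,0],[0,0,0]],"twist":[[0,0,0],[0,0,0],[0,0,0],[0,0,0],[0,0,0],[0,0,0],[0,0,0],[0,0,0]],"jaw":[0.64,0.66,0.68,0.71,0.76,0.82,0.9,1]}' 20
python3 - <<'E'
from pl import *
s=sensors.get_state();print(s['contact_force'],s['gripper_width'],s['grip_force'])
a=cv2.resize(viewer.capture('scene')[140:220,260:340],(480,480),interpolation=cv2.INTER_CUBIC)
b=viewer.capture('wrist')[150:384,100:400]
cv2.imwrite('pics/c9.png',np.hstack([a,np.vstack([b,np.zeros((246,300,3),'uint8')])]))
E
```

```text
time_s: 11.98
tcp_pos: [0.6154, -0.3442, 0.0642]
tool_rot: [[0.738, -0.422, 0.526], [-0.344, -0.907, -0.245], [0.58, -0.0, -0.815]]
contact_force: [-1.0, -0.4, -0.4]
gripper_width: 0.0848
grip_force: 0.0
[-1.0368 -0.4009 -0.4021] 0.0848203600158257 0.0
```

View pics/c9.png

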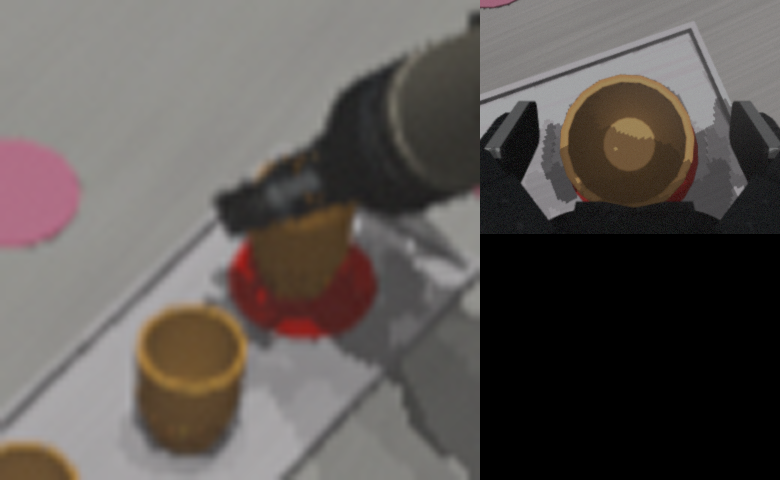

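The cup is standing on the mat with the fingers open well clear on both sides. Retract along the tool axis.

```bash
python3 -m handwheel '{"dp":[[0,0,-0.03],[0,0,-0.09],[0,0,-0.18],[0,0,-0.3],[0,0,-0.45],[0,0,-0.6],[0,0,-0.75],[0,0,-0.85]],"twist":[[0,0,0],[0,0,0],[0,0,0],[0,0,0],[0,0,0],[0,0,0],[0,0,0],[0,0,0]],"jaw":[1,1,1,1,1,1,1,1]}'
python3 -m handwheel '{"dp":[[0,0,-0.1],[0,0,-0.2],[0,0,-0.3],[0,0,-0.4],[0,0,-0.5],[0,0,-0.5],[0,0,-0.5],[0,0,-0.5]],"twist":[[0,0,0],[0,0,0],[0,0,0],[0,0,0],[0,0,0],[0,0,0],[0,0,0],[0,0,0]],"jaw":[1,1,1,1,1,1,1,1]}'
python3 - <<'E'
from pl import *
S=viewer.capture('scene');T=viewer.capture('top');s=sensors.get_state();w=viewer.capture('wrist')
cv2.imwrite('pics/w10.png',w)
a=cv2.resize(S[140:280,180:340],(400,350),interpolation=cv2.INTER_CUBIC);b=cv2.resize(T[140:260,180:380],(400,240),interpolation=cv2.INTER_CUBIC)
cv2.imwrite('pics/c10.png',np.hstack([np.vstack([a,b]),np.vstack([cv2.resize(w,(400,300)),np.zeros((290,400,3),'uint8')])]))
for n,i,j in (('scene',S,'pics/scene0.png'),('top',T,'pics/top0.png')):
    d=cv2.absdiff(i,cv2.imread(j)).max(2)>40
    r={'scene':[(225,186,258,270),(255,210,275,240),(282,190,300,216)],'top':[(182,155,210,182),(243,202,264,222),(284,208,306,230)]}[n]
    print(n,[int(d[y0:y1,max(x0,0):x1].sum()) for x0,y0,x1,y1 in r])
E
```

```text
time_s: 12.75
tcp_pos: [0.5246, -0.3033, 0.2041]
tool_rot: [[0.737, -0.424, 0.527], [-0.346, -0.906, -0.245], [0.581, -0.002, -0.814]]
contact_force: [-0.6, 0.6, 1.4]
gripper_width: 0.0854
grip_force: 0.0
time_s: 13.42
tcp_pos: [0.4727, -0.2784, 0.2834]
tool_rot: [[0.738, -0.423, 0.525], [-0.345, -0.906, -0.244], [0.579, -0.001, -0.815]]
contact_force: [-0.1, -0.2, 0.4]
gripper_width: 0.0854
grip_force: 0.0
scene [0, 0, 0]
top [0, 0, 0]
```

View pics/c10.png

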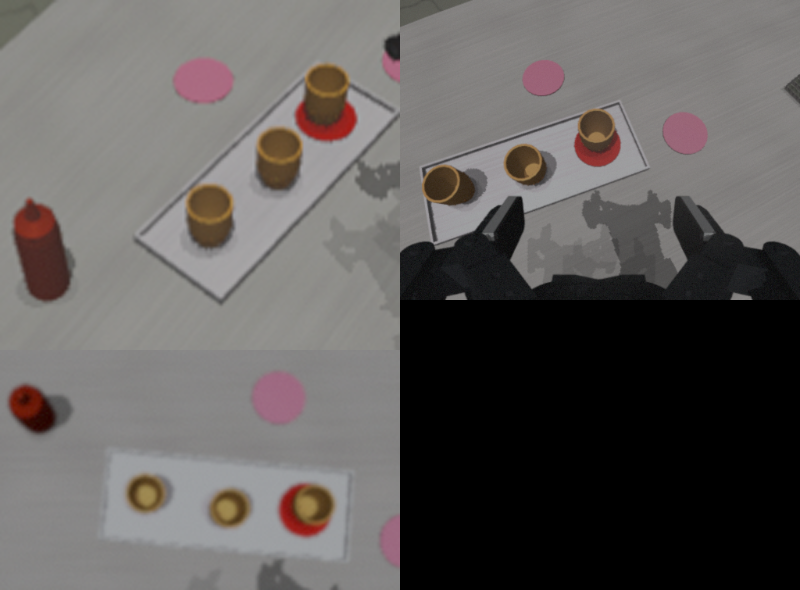

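The cup stands upright on the mat, and the finished cups and bottle haven't moved (zero difference pixels). Check its centring from the rim in both fixed views.

Run:
```python
from pl import *
s=sensors.get_state()
print(plane('top',(337,217),.079),plane('scene',(310.4,171.6),.079), plane('wrist',(597/400*512,124.5*1.28),.079,s))
# references: finished cup b rims measured alike (start: .596,-.2097; b->mat spacing 0.12)
print(plane('top',(294.3,218.7),.079))
# mat as seen by the wrist, fitted by its visible near/side edge
im=cv2.imread('pics/w10.png');m=((im[...,2].astype(int)>110)&(im[...,1]<70)).astype('uint8')
n,l,st,ce=cv2.connectedComponentsWithStats(m);k=1+st[1:,4].argmax();ys,xs=np.where(l==k)
from scipy.optimize import least_squares
P=np.array([plane('wrist',(x,ys[xs==x].max()+.5),.007,s)[:2] for x in range(xs.min()+2,xs.max()-1)])
print('mat',least_squares(lambda v:np.hypot(*(P-v).T)-.042,[.597,-.335]).x)
```

```text
[ 0.6005 -0.3338  0.079 ] [ 0.6027 -0.332   0.079 ] [ 0.2833 -1.046   0.079 ]
[ 0.5948 -0.2109  0.079 ]
mat [ 0.5974 -0.334 ]
```

The cup is at about (0.601, −0.333) and the mat at (0.597, −0.334), roughly 5 mm apart, well within the 20 mm allowed. Hand in.

```bash
python3 -c "
from plant import bot
print(bot.sign_off())"
```

```text
the job is handed in; nothing more can be done
None
```

The job is handed in at about 13.5 s: the cup stands upright on the red mat, about 5 mm off centre by the cameras, the finished cups and sauce bottle show no movement, and the sign-off gave no verdict.

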